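Lock the sample box with a snap hook

TASK

Press the sloping lid of the sample box fully shut, so that the staple stands out through its slot. Then take the snap hook from its rest, push it onto the bar of the staple until the sprung gate has snapped shut behind the bar, and let go so that the hook is left locked on the staple with the lid still shut. Do not knock over or shift the eyepiece, the petri dish or the lens can.

Things in the scene. Friction and masses are not known exactly. Their poses are not given: they have to be found in the camera images.
- lockbox: Fixed grey box, 150 deep (x) x 170 wide (y). Origin: centre of underside; +x to its back, +y left seen from the front. The shut lid leans 35 deg from level, rising to +x: outward normal (-0.574, 0, 0.819). A shelf (front edge x = -42, underside z = 220) overhangs it: a gripper pointing straight down does not fit at the staple, one tilted along the normal does. Two vials fixed inside.
- lid (a joint): Angle (rad) of the aluminium lid, hinged along the upper edge of the slope: 0 shut, positive open (stop 0.9). It starts ajar, stays where left (stiff hinge, 0.3 N m) and shuts when pressed with a few newtons. 168 wide, 6 thick, reaches 150 down the slope from the hinge; 64 x 30 slot for the staple.
- lid_press (a point): Point on the lid's outer face, good for pressing it shut: 100 mm from the hinge line, 58 mm to +y of the staple's middle. It moves with the lid; with the lid shut it lies at (-37, 58, 59) mm in the box frame.
- staple_bar (a point): Middle of the bar of the fixed steel staple (U-shaped eye, round rod 7 mm thick, bar along the box's y, legs 46 mm apart centre to centre). It lies at (-50, 0, 105) mm in the box frame, 45 mm out from the shut lid's outer face along the normal.
- snap_hook: Loose steel hook with black block handle, 100 mm long, about 0.1 kg, starts upright in the rest. z runs from mouth to handle, y is thickness, origin mid-mouth at the gate. Ring of 7 mm rod in the xz plane: legs at x = -15 and +15, ends at z = -5.5, arch inside at z = 37.5. Handle 26 (x) x 14 (y) x 50 (z), z = 44.5 to 94.5: grip across y. Released on the bar, it swings down onto the lid.
- gate (a joint): Angle (rad) of the hook's sprung gate: 0 closed, positive swung inward (stop 1.35); it cannot open outward. Pivot at x = +13 mm, z = 0 of the hook, tip at x = -14. A bar pushed in along hook +z (best at x = -3 mm) opens it with 2 to 5 N and has passed it at z of about 28 mm; then it snaps back. The bar strikes the arch at z = 34 mm.
- rest: Fixed aluminium stand, foot 66 x 56 mm, its upright slot holds the hook's ring; the handle's underside sits on its rim 60 mm up. Origin: centre of its underside; axes as the hook's standing in it. Lift the hook 55 mm or more straight up. Microscope eyepieces overhang nearby (from world x = 0.48 m, y -0.09 to 0.03, z 0.30 to 0.40): pass on the robot's side of them.
- eyepiece: Bystander: black eyepiece standing, 37 mm wide, 44 mm tall, origin at its underside. Leave it alone.
- petri_dish: Bystander: closed glass petri dish, 60 mm wide, 14 mm tall, origin at its underside. Leave it alone.
- lens_can: Bystander: white can with black lid, 34 mm wide, 59 mm tall, origin at its underside. Leave it alone.
Mind the look-alikes: they are no part of the job. Of the things shaped like the snap_hook, the steel one is meant.

How it is judged:
By the outcome, as a careful person would: the job done as asked, in the order asked, and still so for the second after the job is handed in, with the robot touching nothing.
It also fails if it takes over 72 s, if anything falls off the work surface, if the arm or the gripper's body presses on something with over 40 N, if the wrist force passes 120 N, or if a joint passes its speed limit or range.

ROBOT

A 6-joint arm with a two-finger parallel gripper is mounted at the origin on a cart in front of the work surface, level with it; the furniture and walls round the work are solid. World frame = base frame: x ahead of the robot, y to its left, z up, the work surface at z = 0. Lengths are in m, angles in rad, forces in N, time in s.
With the tool pointing down it reaches from about 0.15 to 0.775 m from the base axis. Payload 6.1 kg.
Tool frame: the origin (TCP) lies between the finger pads; the fingertips stand 11 mm ahead of it and the grasp point (between the pads) lies 8 mm behind it; z points along the fingers, y is the line along which they close (so a half turn about z gives the same grasp; the last joint's range is limited). The gripper opens to 85 mm and grips with 20 to 120 N. Pads are 22 mm wide; open, the fingers measure 114 mm over their backs; the gripper's body (76 mm by 85 mm) begins 54 mm behind the grasp point. The pads swing forward as they close: fully open they stand 13 mm farther back than shut.
Start: joints at [-1.139, 0.126, -0.04, 1.405, 0, 1.571], TCP at [0.22, -0.477, 0.242] pointing down, gripper open.
Joint ranges: [-2.72, 2.72], [-0.95, 1.95], [-1.27, 1.35], [-1.78, 2.02], [-1.46, 1.47], [-3.14, 3.14]. Speed limits (rad/s): [2.39, 2.39, 3.01, 3.14, 3.14, 3.14].

INTERFACE

Orientations are given as a 3x3 rotation matrix whose columns are the frame's x, y, z axes.
In Python, from rig import robot, grab_frame gives the robot as it stands.
- The arm moves only by the tool play_rows, never from a script. Its argument "steps" is a list of rows, each a list of 2 entries, a list of its own where there are three numbers: the shift along the tool's x, y, z in cm, then the turn about the tool's z in rad. A call has 1 to 12 rows; each row shifts and turns the commanded pose from where the row before left it, along the tool's axes as they then stand; what a row does not reach is not made up. A row lasts 1/8 s, in which the tool goes at most 62.5 mm and 10.7 degrees, less where a joint would pass 70% of its speed; a pose out of reach is approached as far as the arm can. A call is refused whole if a number of a shift passes 6.25 or a number of a turn 0.188, either way. A call with a gripper value outside its range is refused whole. "hand" is the closure in counts, from 0 (fully open) to 255 (shut), set as the call begins (left out, the last holds). The fingers move at their own pace and stop on an object; the grip force is fixed at half the most. Time passes only in rows, so rows that do not move let the fingers close. It gives the time, the measured TCP pose, the force, the opening and the grip force at its end, in the units of the state.
- robot.sense(): the state, without advancing time (a new reading comes with each control period).
- grab_frame(name): name is "side" or "top" or "wrist"; returns a dict with "frame" (400x640x3 uint8, red, green, blue), "depth" (400x640 float32, m along the optical axis (not along the pixel's ray), 0 where there is no reading), "mtx" (3x3 intrinsics, pixels), "k1" (the pictures are not rectified: a ray, as slopes to the right and down, at radius r is drawn at 1 + k1 r^2 times it, then the intrinsics apply), "rvec" (rotation vector, rad) and "tvec" (3), from world to camera coordinates, as OpenCV has them. Camera axes: x right, y down, z forward; pixel columns grow to the right and rows downward; lengths in m; the calibration is good to about 2 mm. A picture is of the moment at which its call begins.
- robot.close_job(): hands the job in; it is judged then, once.
The state is a dict: "clock": time; "joint_positions": joint angles; "qvel": joint speeds; "effort": joint torques, N m; "position": TCP position; "eef_rot": TCP orientation; "force": force on the tool from outside, world axes, zero at the start; "wrist_torque": the same for the moment, N m; "opening": finger opening in m; "gripper_force": force on a finger pad.
Only numpy, scipy, OpenCV 4.12 (cv2) and the standard library are available. Lean on these libraries where they do the work, as an engineer would, in place of code of your own. Each camera call takes 0.05 s, during which the arm holds its last target. There are 200 camera calls.

## Working session

There is one attempt and no reset: what is moved stays moved. The work goes in short steps, Python scripts to look and compute and a tool call to move; the robot and the scene stay as the last step left them, time stands still between calls to the robot, and variables do not carry over. Pictures are saved under pics/ and viewed, at most 10 in all, crops included, and the job is handed in when it is done.

Besides the shell and the picture viewer there is one more tool, called after "Call:" by a JSON object that holds its "api" and its "payload", one argument or row to a line. play_rows: Moves the arm, as the interface text tells. Its arguments: {"type":"object","properties":{"steps":{"type":"array"},"hand":{"type":"number"}},"required":["steps"]}

```bash
ls; mkdir -p pics; cat > h.py <<'E'
import numpy as np, cv2
from rig import robot, grab_frame
def cam(n):
    f=grab_frame(n); f['R']=cv2.Rodrigues(np.array(f['rvec'],float))[0]; f['t']=np.array(f['tvec'],float).ravel(); return f
def slopes(f,uv):
    K=f['mtx']; d=np.array([(uv[0]-K[0][2])/K[0][0],(uv[1]-K[1][2])/K[1][1]]); s=d.copy()
    for _ in range(20): s=d/(1+f['k1']*(s@s))
    return s
def ray(f,uv):
    s=slopes(f,uv); d=f['R'].T@np.array([s[0],s[1],1]); return -f['R'].T@f['t'], d
def onz(f,uv,z):
    o,d=ray(f,uv); return o+d*(z-o[2])/d[2]
def dep(f,uv):
    o,d=ray(f,uv); return o+d*f['depth'][int(round(uv[1])),int(round(uv[0]))]
def cloud(f):
    v,u=np.mgrid[0:400,0:640]; K=f['mtx']
    dx=(u-K[0][2])/K[0][0]; dy=(v-K[1][2])/K[1][1]; x,y=dx.copy(),dy.copy()
    for _ in range(20): q=1+f['k1']*(x*x+y*y); x,y=dx/q,dy/q
    D=f['depth']; P=np.stack([x*D,y*D,D],-1)-f['t']; P=P@f['R']; P[D==0]=np.nan; return P
def tri(f,a,g,b):
    o1,d1=ray(f,a); o2,d2=ray(g,b); A=np.stack([d1,-d2],1); s=np.linalg.lstsq(A,o2-o1,rcond=None)[0]
    p,q=o1+d1*s[0],o2+d2*s[1]; return (p+q)/2, np.linalg.norm(p-q)
def save(f,n): cv2.imwrite('pics/'+n,cv2.cvtColor(f['frame'],cv2.COLOR_RGB2BGR))
E
python3 - <<'E'
from h import *
for n in('top','side'):
    f=cam(n); save(f,n+'0.png'); np.savez(n+'0.npz',**f); print(n,-f['R'].T@f['t'],f['mtx'][0][0],(f['depth']>0).mean())
print(robot.sense())
E
```

```text
pics
top [ 0.28967854 -0.14081551  1.56808996] 509.8893376432873 0.9961796875
side [-0.02319753  0.8786525   1.1762902 ] 519.6373585698875 0.99603515625
{'clock': 0.1, 'joint_positions': array([-1.13904983e+00,  1.26312536e-01, -4.05126507e-02,  1.40536528e+00,
       -8.74910830e-06,  1.57082522e+00]), 'qvel': array([ 1.64197537e-03, -2.94581320e-03,  2.89240743e-03,  2.00340516e-05,
       -1.56297310e-03, -2.08977110e-03]), 'effort': array([ 7.15607057e-04, -4.36908460e+01,  3.53603518e+01,  1.37502686e-02,
       -3.89842467e-05, -4.74328289e-06]), 'position': array([ 0.21954516, -0.47651504,  0.24160748]), 'eef_rot': array([[ 9.08248384e-01,  4.18431026e-01, -5.91335962e-04],
       [ 4.18431444e-01, -9.08247506e-01,  1.26254986e-03],
       [-8.78938068e-06, -1.39414243e-03, -9.99999028e-01]]), 'force': array([-0.10743629, -0.15857939,  0.49581912]), 'wrist_torque': array([ 0.04628319, -0.02480754, -0.05041918]), 'gripper_force': 0.0, 'opening': 0.08558875886431917}
```

View pics/top0.png

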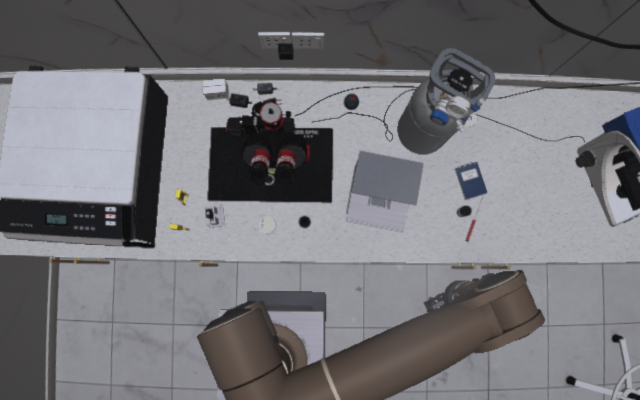

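View pics/side0.png

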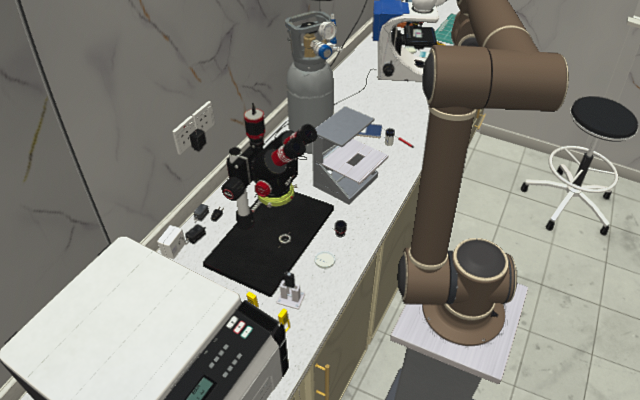

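The top view shows the box at (385,190) with its lid edge at (347,220)-(405,230), the rest with the hook at (215,215), yellow look-alikes at (180,195) and (178,227), the dish at (267,224), the eyepiece at (304,221) and the can at (463,211). The side view shows the rest at (290,292) and the lid at (355,160).

```bash
python3 - <<'E'
from h import *
T=dict(np.load('top0.npz'));S=dict(np.load('side0.npz'))
def crop(f,x,y,w,h,W,H): return cv2.resize(cv2.cvtColor(f['frame'][y:y+h,x:x+w],cv2.COLOR_RGB2BGR),(W,H),interpolation=cv2.INTER_CUBIC)
a=np.hstack([crop(T,190,190,50,40,400,300),crop(T,335,145,100,75+15,400,300)])
b=np.hstack([crop(S,265,265,50,50,400,300),crop(S,305,100,100,110,400,300)])
cv2.imwrite('pics/c.png',np.vstack([a,b]))
PT=cloud(T);PS=cloud(S)
for n,uv in dict(rest=(215,215),dish=(267,224),eye=(304,221),can=(463,211),y1=(180,195),y2=(178,227),shelf=(392,170),lid=(375,213),lidl=(355,212),lidr=(400,222)).items(): print(n,PT[uv[1],uv[0]].round(3))
# box region points
for nm,P in(('T',PT),('S',PS)):
    X=P.reshape(-1,3); m=(X[:,0]>.3)&(X[:,0]<.62)&(X[:,1]>-.45)&(X[:,1]<-.12)&(X[:,2]>.2)&(X[:,2]<.26)
    Q=X[m]; print(nm,'shelf',len(Q),np.median(Q[:,2])); 
    Q=Q[abs(Q[:,2]-np.median(Q[:,2]))<.006]; r=cv2.minAreaRect((Q[:,:2]*1000).astype(np.float32)); print(r, cv2.boxPoints(r).round(0).tolist())
    R=X[(X[:,0]>.25)&(X[:,0]<.40)&(X[:,1]>.08)&(X[:,1]<.24)&(X[:,2]>.02)&(X[:,2]<.2)]
    print('rest pts',len(R)); 
    for lo,hi in((.02,.04),(.04,.056),(.056,.066),(.066,.1),(.1,.13)):
        q=R[(R[:,2]>lo)&(R[:,2]<hi)]; print(lo,len(q),q.mean(0).round(3) if len(q) else'',q.min(0).round(3) if len(q) else'',q.max(0).round(3) if len(q) else '')
E
```

```text
rest [0.437 0.177 0.009]
dish [0.411 0.015 0.015]
eye [ 0.42  -0.099  0.043]
can [ 0.454 -0.578  0.059]
y1 [0.487 0.267 0.091]
y2 [0.392 0.269 0.09 ]
shelf [ 0.543 -0.337  0.231]
lid [ 0.439 -0.304  0.118]
lidl [ 0.441 -0.247  0.118]
lidr [ 0.414 -0.377  0.11 ]
T shelf 2830 0.2295506851434082
((522.9137573242188, -325.36688232421875), (177.47030639648438, 118.00080108642578), 79.94483184814453) [[449.0, -402.0], [566.0, -423.0], [597.0, -248.0], [480.0, -228.0]]
rest pts 0
0.02 0   
0.04 0   
0.056 0   
0.066 0   
0.1 0   
S shelf 1368 0.23182706253473184
((525.3580322265625, -323.54669189453125), (181.66493225097656, 121.51939392089844), 80.63648986816406) [[451.0, -403.0], [571.0, -423.0], [600.0, -244.0], [480.0, -224.0]]
rest pts 0
0.02 0   
0.04 0   
0.056 0   
0.066 0   
0.1 0
```

View pics/c.png

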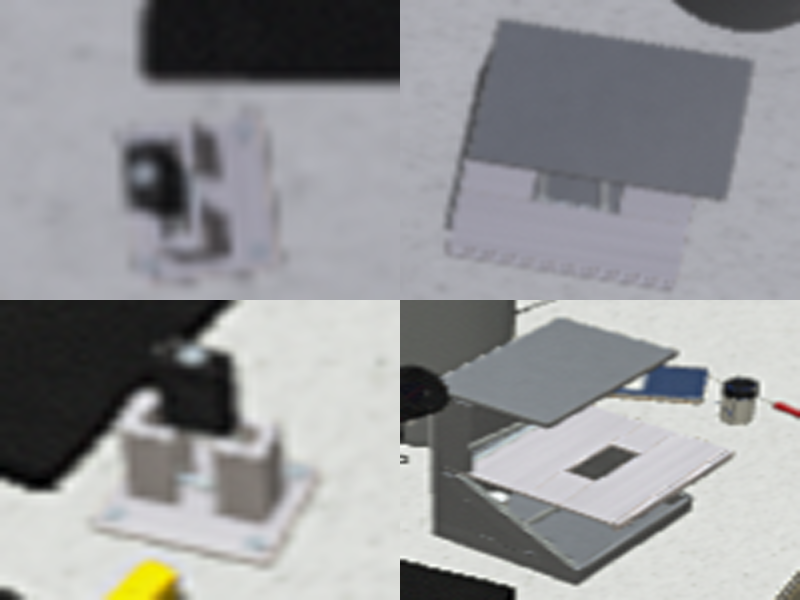

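The crops show the rest with two posts and the handle across the top at top-view (210,213). They also show the lid almost level under the shelf, with its slot around side-view (355,158). I'm moving to the lid with the open gripper and its closing line along the box's x, so the front finger can press while the body stays clear of the shelf.

Call:
{"api": "play_rows", "payload": {
  "steps": [
    [[4.63,-2.06,1.0],0],
    [[4.63,-2.06,1.0],0],
    [[4.63,-2.06,1.0],0],
    [[4.63,-2.06,1.0],0],
    [[4.63,-2.06,1.0],0],
    [[4.63,-2.06,1.0],0],
    [[0,0,0],-0.1615],
    [[0,0,0],-0.1615],
    [[0,0,0],-0.1615],
    [[0,0,0],-0.1615],
    [[0,0,0],-0.1615],
    [[0,0,0],-0.1615]
  ],
  "hand": 0
}}

```text
clock: 1.6
position: [0.4169, -0.2535, 0.1867]
eef_rot: [[0.172, 0.985, -0.003], [0.985, -0.172, -0.014], [-0.014, -0.001, -1.0]]
force: [-26.0, -16.8, 28.1]
opening: 0.0852
gripper_force: 18.2
```

```bash
python3 - <<'E'
from h import *
T=dict(np.load('top0.npz'));S=dict(np.load('side0.npz'))
for nm,f in(('T',T),('S',S)):
    X=cloud(f).reshape(-1,3); C=f['frame'].reshape(-1,3)
    m=(X[:,0]>.36)&(X[:,0]<.5)&(X[:,1]>.1)&(X[:,1]<.235)&(X[:,2]>-.01)&(X[:,2]<.2); R=X[m];C=C[m]
    for lo,hi in((.003,.02),(.02,.05),(.05,.056),(.056,.066),(.066,.1),(.1,.13)):
        q=R[(R[:,2]>lo)&(R[:,2]<hi)]
        if len(q)>2: r=cv2.minAreaRect((q[:,:2]*1000).astype(np.float32)); print(nm,lo,len(q),q.mean(0).round(3),np.round(r[0]),np.round(r[1]),round(r[2]))
s=robot.sense(); print(s['joint_positions'].round(3),s['eef_rot'].round(3).tolist())
f=cam('wrist'); save(f,'w1.png'); np.savez('w1.npz',**f)
E
```

```text
T 0.003 587 [0.434 0.165 0.008] [430. 167.] [134. 139.] 90
T 0.02 170 [0.476 0.156 0.026] [453. 151.] [90. 99.] 1
T 0.05 12 [0.428 0.176 0.053] [432. 179.] [46. 22.] 9
T 0.056 53 [0.432 0.176 0.06 ] [435. 178.] [51. 21.] 8
T 0.066 24 [0.433 0.173 0.082] [440. 175.] [37. 10.] 0
T 0.1 50 [0.434 0.178 0.109] [435. 179.] [26. 15.] 10
S 0.003 638 [0.433 0.178 0.008] [430. 167.] [139. 133.] 0
S 0.02 258 [0.464 0.17  0.029] [461. 146.] [ 91. 102.] 10
S 0.05 24 [0.431 0.185 0.054] [435. 183.] [49. 18.] 15
S 0.056 71 [0.434 0.182 0.06 ] [436. 182.] [50. 22.] 8
S 0.066 77 [0.433 0.186 0.084] [433. 186.] [27. 13.] 26
S 0.1 62 [0.435 0.182 0.108] [436. 182.] [25. 17.] 20
[-0.538  0.058 -0.236  1.272 -0.014  1.205] [[0.172, 0.985, -0.003], [0.985, -0.172, -0.014], [-0.014, -0.001, -1.0]]
```

View pics/w1.png

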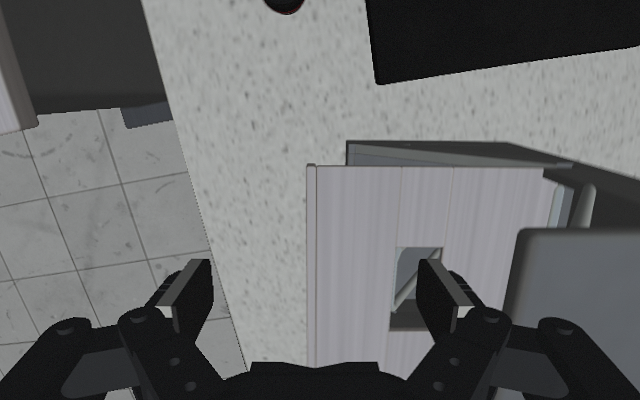

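The wrist view shows the lid's slot at (415,290) and the shelf corner at (520,230), with the right-hand knuckle touching it. I'm backing off.

Call:
{"api": "play_rows", "payload": {
  "steps": [
    [[0,-1.5,0],0],
    [[0,-1.5,0],0],
    [[0,0,0],0]
  ]
}}

```text
clock: 2.02
position: [0.3896, -0.2426, 0.1818]
eef_rot: [[0.169, 0.986, -0.001], [0.986, -0.169, 0.001], [0.001, -0.001, -1.0]]
force: [0.0, 0.1, 0.5]
opening: 0.0854
gripper_force: 0.0
```

Call:
{"api": "play_rows", "payload": {
  "steps": [
    [[0,0,2.0],0],
    [[0,0,2.0],0],
    [[0,0,2.0],0],
    [[0,0,1.5],0],
    [[0,0,0],0]
  ]
}}

```text
clock: 2.65
position: [0.3902, -0.2427, 0.106]
eef_rot: [[0.169, 0.986, -0.002], [0.986, -0.169, 0.001], [0.001, -0.002, -1.0]]
force: [0.6, -0.3, -0.4]
opening: 0.0851
gripper_force: 0.0
```

Call:
{"api": "play_rows", "payload": {
  "steps": [
    [[0,0.9,0.5],0],
    [[0,0.9,0.5],0],
    [[0,0.9,0.5],0],
    [[0,0,0],0]
  ]
}}

```text
clock: 3.15
position: [0.418, -0.2478, 0.0918]
eef_rot: [[0.169, 0.986, -0.0], [0.986, -0.169, 0.0], [0.0, -0.0, -1.0]]
force: [-0.1, -0.6, 0.2]
opening: 0.0853
gripper_force: 0.0
```

Call:
{"api": "play_rows", "payload": {
  "steps": [
    [[0,0,1.0],0],
    [[0,0,1.0],0],
    [[0,0,0.6],0],
    [[0,0,0],0]
  ]
}}

```text
clock: 3.65
position: [0.4166, -0.2475, 0.0655]
eef_rot: [[0.169, 0.986, -0.001], [0.986, -0.169, 0.001], [0.001, -0.002, -1.0]]
force: [1.4, 0.0, -0.0]
opening: 0.0853
gripper_force: 0.0
```

```bash
python3 - <<'E'
from h import *
f=cam('side'); save(f,'s2.png'); P=cloud(f); c=cv2.resize(cv2.cvtColor(f['frame'][100:220,280:420],cv2.COLOR_RGB2BGR),(700,600),interpolation=cv2.INTER_CUBIC); cv2.imwrite('pics/s2.png',c)
E
```

```text
(no output)
```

View pics/s2.png

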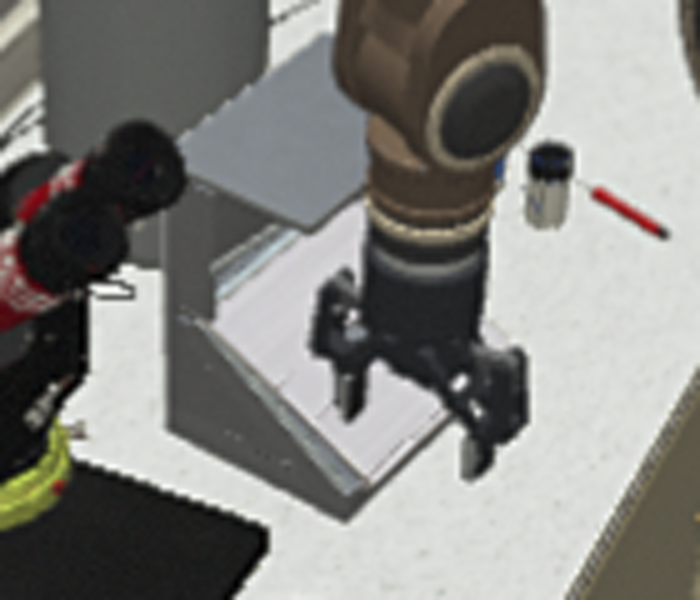

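The side view shows the front finger on the lid at (350,410), with the lid nearly down on the rim. I'm continuing gently.

Call:
{"api": "play_rows", "payload": {
  "steps": [
    [[0,0,0.5],0],
    [[0,0,0.5],0],
    [[0,0,0.4],0],
    [[0,0,0.3],0]
  ]
}}

```text
clock: 4.2
position: [0.4173, -0.2477, 0.049]
eef_rot: [[0.169, 0.986, -0.0], [0.986, -0.169, 0.0], [0.0, -0.0, -1.0]]
force: [0.3, -0.3, 1.0]
opening: 0.0857
gripper_force: 0.5
```

Call:
{"api": "play_rows", "payload": {
  "steps": [
    [[0,0,0.3],0],
    [[0,0,0.3],0],
    [[0,0,0],0]
  ]
}}

```text
clock: 4.58
position: [0.4175, -0.2479, 0.0442]
eef_rot: [[0.169, 0.986, 0.001], [0.986, -0.169, -0.0], [-0.0, 0.001, -1.0]]
force: [-3.9, 2.7, 8.8]
opening: 0.0854
gripper_force: 4.5
```

Call:
{"api": "play_rows", "payload": {
  "steps": [
    [[0,0,0.2],0],
    [[0,0,0],0],
    [[0,0,-0.5],0],
    [[0,-1.0,-2.0],0],
    [[0,-1.5,-3.0],0],
    [[0,-1.0,-4.0],0],
    [[0,0,-5.0],0],
    [[0,0,-5.0],0],
    [[0,0,0],0]
  ]
}}

```text
clock: 5.7
position: [0.3843, -0.2428, 0.24]
eef_rot: [[0.169, 0.986, 0.006], [0.986, -0.169, -0.004], [-0.003, 0.006, -1.0]]
force: [-0.3, 0.9, 0.5]
opening: 0.0852
gripper_force: 0.0
```

```bash
python3 - <<'E'
from h import *
T=cam('top');S=cam('side');W=cam('wrist'); np.savez('w2.npz',**W)
c=np.vstack([np.hstack([cv2.resize(f['frame'][y:y+h,x:x+w][...,::-1],(400,300),interpolation=cv2.INTER_CUBIC) for f,x,y,w,h in ((T,335,145,100,75),(S,305,100,110,82))]), np.hstack([cv2.resize(W['frame'][...,::-1],(400,250)),np.zeros((250,400,3),np.uint8)])])
cv2.imwrite('pics/d.png',c)
O=np.array([.507,-.3215,0]);a=-.171;B=np.array([[np.cos(a),-np.sin(a),0],[np.sin(a),np.cos(a),0],[0,0,1]])
n=np.array([-.574,0,.819])
for nm,f in(('T',T),('S',S),('W',W)):
    X=(cloud(f).reshape(-1,3)-O)@B
    h=(X-[-37,0,59]*np.array([.001]))@n   # height above shut lid
    m=(abs(X[:,1])<.083)&(X[:,0]>-.075)&(X[:,0]<.03)&(abs(h)<.02); print(nm,'lid',m.sum(),np.percentile(h[m],[10,50,90]).round(4) if m.sum() else '')
    m=(abs(X[:,1])<.05)&(X[:,0]>-.09)&(X[:,0]<-.02)&(h>.03)&(h<.06); q=X[m]; print('staple',m.sum(), q.mean(0).round(4),q.min(0).round(4),q.max(0).round(4)) if m.sum() else print('none')
E
```

```text
T lid 3 [-0.0002  0.0014  0.0019]
none
S lid 1440 [-0.0058 -0.0011  0.0032]
staple 30 [-0.0469  0.0095  0.107 ] [-0.0526 -0.0165  0.0959] [-0.038   0.0314  0.1141]
W lid 17699 [-0.0022 -0.0011 -0.0001]
staple 386 [-0.0475  0.0101  0.1058] [-0.0515 -0.0231  0.0943] [-0.0371  0.0259  0.1102]
```

View pics/d.png

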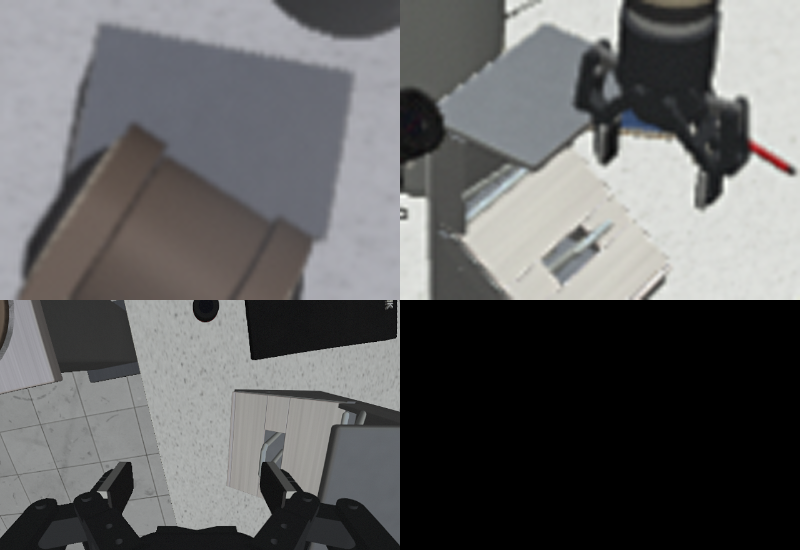

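The lid is shut (the plane fits to 1 mm) and the staple stands out through the slot. Next is the rest.

Call:
{"api": "play_rows", "payload": {
  "steps": [
    [[4.75,-1.22,0],0],
    [[4.75,-1.22,0],0],
    [[4.75,-1.22,0],0],
    [[4.75,-1.22,0],0],
    [[4.75,-1.22,0],0],
    [[4.75,-1.22,0],0],
    [[4.47,1.43,0],0],
    [[4.47,1.43,0],0],
    [[4.47,1.43,0],0],
    [[0,0,0],-0.18],
    [[0,0,0],-0.18],
    [[0,0,0],-0.18]
  ]
}}

```text
clock: 7.35
position: [0.4231, 0.1763, 0.2342]
eef_rot: [[-0.368, 0.93, -0.003], [0.93, 0.368, -0.002], [-0.0, -0.004, -1.0]]
force: [0.4, 0.2, 0.5]
opening: 0.0848
gripper_force: 0.0
```

Call:
{"api": "play_rows", "payload": {
  "steps": [
    [[0,0,0],-0.17],
    [[0,0,0],-0.17],
    [[0,0,0],-0.17],
    [[0,0,0],-0.17],
    [[0,0,0],-0.17],
    [[0,0,0],-0.17],
    [[0,0,0],-0.17],
    [[0,0,0],-0.17],
    [[0,0,0],0]
  ]
}}

```text
clock: 8.48
position: [0.4232, 0.176, 0.2347]
eef_rot: [[-0.988, -0.157, -0.003], [-0.157, 0.988, -0.001], [0.003, -0.001, -1.0]]
force: [0.3, 0.2, -0.0]
opening: 0.0854
gripper_force: 0.0
```

```bash
python3 - <<'E'
from h import *
W=cam('wrist'); np.savez('w3.npz',**W); save(W,'w3.png')
X=cloud(W); m0=(X[...,0]>.38)&(X[...,0]<.5)&(X[...,1]>.12)&(X[...,1]<.235)
for lo,hi in((.003,.02),(.05,.058),(.058,.066),(.098,.12)):
    m=m0&(X[...,2]>lo)&(X[...,2]<hi); q=X[m]
    if len(q)>2:
        r=cv2.minAreaRect((q[:,:2]*1000).astype(np.float32)); v,u=np.where(m); print(lo,len(q),q[:,2].mean().round(4),np.round(r[0],1),np.round(r[1],1),round(r[2],1),'px',u.min(),u.max(),v.min(),v.max())
s=robot.sense(); print(s['position'].round(4),s['eef_rot'].round(3).tolist(),s['joint_positions'].round(2))
E
```

```text
0.003 2454 0.0091 [449.3 177.1] [ 93.6 123.9] 9.6 px 254 371 149 239
0.05 92 0.0538 [426.6 177.4] [33.9 20.1] 8.6 px 305 327 165 202
0.058 390 0.0605 [435.3 179. ] [51.2 20.4] 8.6 px 305 327 167 221
0.098 597 0.1096 [434.8 178.9] [25.5 13.4] 9.2 px 308 325 192 226
[0.4233 0.1761 0.2349] [[-0.988, -0.155, -0.002], [-0.155, 0.988, -0.001], [0.002, -0.001, -1.0]] [ 0.39  0.   -0.19  1.38  0.    0.24]
```

View pics/w3.png

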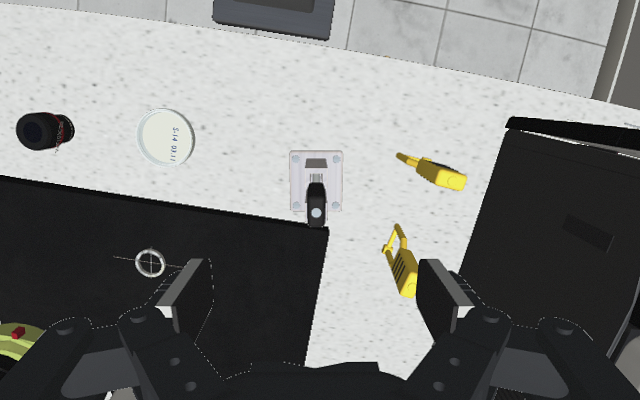

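The handle is at (316,205), centred at (0.435, 0.179) with its top at 0.110 m, as expected; the yellow look-alikes are at (430,170) and (402,265). I'm descending and gripping near the top of the handle.

Call:
{"api": "play_rows", "payload": {
  "steps": [
    [[-1.18,0.1,1.74],0],
    [[0,0,4.0],0],
    [[0,0,4.0],0],
    [[0,0,3.0],0],
    [[0,0,2.0],0],
    [[0,0,0],0],
    [[0,0,0],0]
  ]
}}

```text
clock: 9.4
position: [0.4356, 0.1793, 0.0894]
eef_rot: [[-0.988, -0.157, 0.0], [-0.157, 0.988, 0.0], [-0.0, 0.0, -1.0]]
force: [-0.2, 0.1, 1.4]
opening: 0.0852
gripper_force: 0.0
```

Call:
{"api": "play_rows", "payload": {
  "steps": [
    [[0,0,0],0],
    [[0,0,0],0],
    [[0,0,0],0],
    [[0,0,0],0],
    [[0,0,0],0],
    [[0,0,0],0],
    [[0,0,0],0],
    [[0,0,0],0]
  ],
  "hand": 255
}}

```text
clock: 10.4
position: [0.4355, 0.1792, 0.0891]
eef_rot: [[-0.987, -0.158, 0.0], [-0.158, 0.987, 0.0], [-0.0, 0.0, -1.0]]
force: [-1.0, -0.7, 4.5]
opening: 0.0132
gripper_force: 59.7
```

Call:
{"api": "play_rows", "payload": {
  "steps": [
    [[0,0,-2.0],0],
    [[0,0,-4.0],0],
    [[0,0,-4.5],0],
    [[0,0,-4.5],0],
    [[0,0,-4.5],0],
    [[0,0,-4.5],0]
  ]
}}

```text
clock: 11.15
position: [0.4352, 0.1791, 0.3297]
eef_rot: [[-0.987, -0.159, -0.001], [-0.159, 0.987, -0.0], [0.001, -0.0, -1.0]]
force: [0.3, -0.2, -0.6]
opening: 0.0129
gripper_force: 59.0
```

Call:
{"api": "play_rows", "payload": {
  "steps": [
    [[4.4,0.7,0],0],
    [[4.4,0.7,0],0],
    [[0.9,-5.65,0],0],
    [[0.9,-5.65,0],0],
    [[0.9,-5.65,0],0],
    [[0.9,-5.65,0],0],
    [[0.9,-5.65,0],0],
    [[0.9,-5.65,0],0],
    [[0.9,-5.65,0],0],
    [[0,0,0],0.165],
    [[0,0,0],0.165],
    [[0,0,0],0]
  ]
}}

```text
clock: 12.65
position: [0.3466, -0.2216, 0.3282]
eef_rot: [[-0.986, 0.169, -0.001], [0.169, 0.986, 0.001], [0.001, 0.001, -1.0]]
force: [-0.4, -0.6, -0.7]
opening: 0.0133
gripper_force: 59.3
```

Call:
{"api": "play_rows", "payload": {
  "steps": [
    [[-3.0,-2.4,1.2],0],
    [[-3.0,-2.4,1.2],0],
    [[-3.0,-2.3,1.3],0],
    [[0,0,0],0]
  ]
}}

```text
clock: 13.15
position: [0.4243, -0.3075, 0.2891]
eef_rot: [[-0.986, 0.167, -0.003], [0.167, 0.986, 0.002], [0.004, 0.002, -1.0]]
force: [-0.7, -0.1, -1.3]
opening: 0.0136
gripper_force: 59.4
```

```bash
python3 - <<'E'
from h import *
S=cam('side');W=cam('wrist'); np.savez('s4.npz',**S); np.savez('w4.npz',**W)
c=np.hstack([cv2.resize(S['frame'][60:180,290:400][...,::-1],(480,524),interpolation=cv2.INTER_CUBIC),cv2.copyMakeBorder(cv2.resize(W['frame'][150:400,200:440][...,::-1],(320,333)),0,191,0,0,0)])
cv2.imwrite('pics/e.png',c); print(robot.sense()['position'])
E
```

```text
[ 0.42323156 -0.30626093  0.2912897 ]
```

View pics/e.png

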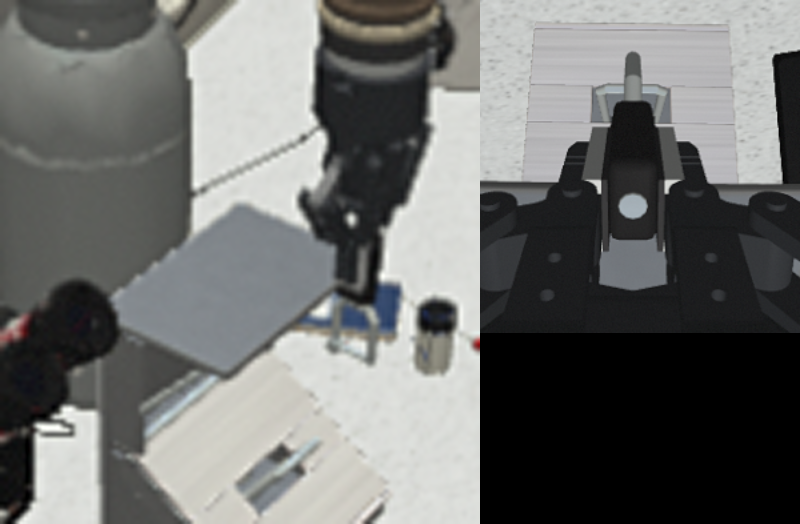

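The hook hangs upright in the grip, with its ring in the side crop at (355,330). In the wrist crop it is centred over the staple at (632,100). My rows can't tilt the tool, so I'll pivot the hook inside the pads by pushing its ring against the fixed shelf edge.

Call:
{"api": "play_rows", "payload": {
  "steps": [
    [[-1.2,0,0],0],
    [[-1.2,0,0],0],
    [[-0.7,0,-0.1],0],
    [[-0.7,0,-0.1],0],
    [[0,0,0],0]
  ]
}}

```text
clock: 13.88
position: [0.4599, -0.3127, 0.2938]
eef_rot: [[-0.986, 0.169, -0.003], [0.169, 0.986, 0.0], [0.003, -0.0, -1.0]]
force: [-5.2, 0.8, 0.1]
opening: 0.0132
gripper_force: 59.9
```

Call:
{"api": "play_rows", "payload": {
  "steps": [
    [[-1.38,0,0],0],
    [[-1.35,0,0.28],0],
    [[-1.28,0,0.5],0],
    [[-1.2,0,0.72],0],
    [[0,0,0],0]
  ]
}}

```text
clock: 14.5
position: [0.512, -0.3216, 0.2785]
eef_rot: [[-0.986, 0.169, -0.002], [0.169, 0.986, 0.0], [0.002, 0.0, -1.0]]
force: [-2.9, 0.4, 0.6]
opening: 0.0129
gripper_force: 64.2
```

```bash
python3 - <<'E'
from h import *
S=cam('side');W=cam('wrist'); np.savez('s5.npz',**S); np.savez('w5.npz',**W)
c=np.hstack([cv2.resize(S['frame'][60:180,290:400][...,::-1],(480,524),interpolation=cv2.INTER_CUBIC),cv2.copyMakeBorder(cv2.resize(W['frame'][150:400,200:440][...,::-1],(320,333)),0,191,0,0,0)])
cv2.imwrite('pics/f.png',c); print(robot.sense()['position'])
E
```

```text
[ 0.51194092 -0.32172269  0.27891026]
```

View pics/f.png

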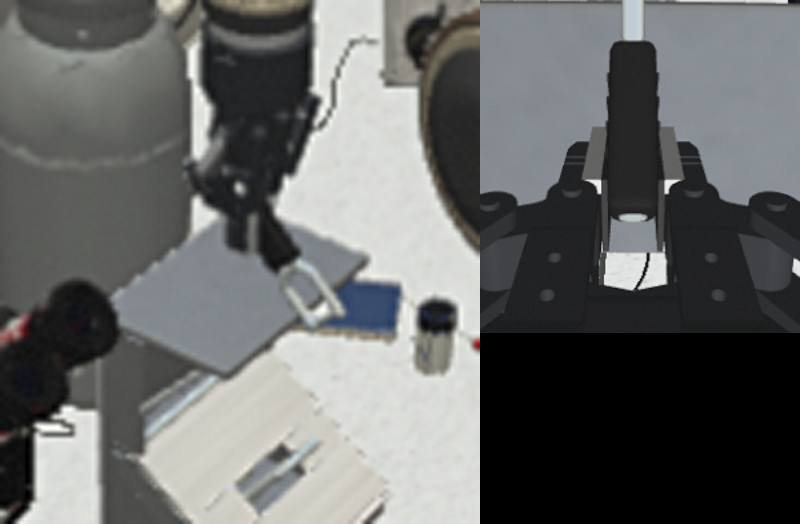

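The side crop shows the hook pivoted to about 45°, with its ring at (315,290) on the shelf edge; the wrist crop confirms it still lies along the tool's x. I'll measure the tilt from the wrist and side depth.

```bash
cat > tilt.py <<'E'
from h import *
def hookpts(n):
    f=cam(n); s=robot.sense(); R,p=s['eef_rot'],s['position']; X=(cloud(f).reshape(-1,3)-p)@R; C=f['frame'].reshape(-1,3).astype(int)
    m=(X[:,2]>-.03)&(X[:,2]<.1)&(X[:,0]>-.04)&(X[:,0]<.11); return X[m],C[m]
if __name__=='__main__':
  X,C=hookpts('wrist'); m=(abs(X[:,1])<.0055); q=X[m]
  b=q[:,0]//.004
  for k in np.unique(b): a=q[b==k]; print(round(k*4+2),len(a),'z',(np.percentile(a[:,2],[5,50,95])*1000).round(1))
  r=(abs(X[:,1])<.006)&(X[:,0]>.0)&(X[:,0]<.03); q=X[r]; pf=np.polyfit(q[:,0],q[:,2],1); print('fit',pf, np.degrees(np.arctan(pf[0])), np.std(q[:,2]-np.polyval(pf,q[:,0])))
  print('y med',np.median(X[r,1]))
  X,C=hookpts('side')
  m=(abs(X[:,1])<.012)&(X[:,0]>.02); q=X[m]; print('side ring',len(q)); print((q[np.argsort(q[:,0])][::6]*1000).round(0).tolist())
E
python3 tilt.py
```

```text
-10 15 z [-15.9 -14.3 -13.5]
-6 51 z [-21.8 -20.5 -16.4]
-2 127 z [-24.7 -23.6 -21.5]
2 110 z [-29.  -28.1 -26.3]
6 410 z [-29.6 -28.3 -26.5]
10 504 z [-27.4 -25.2 -23. ]
14 465 z [-23.7 -21.5 -19.3]
18 448 z [-20.2 -17.9 -15.5]
22 422 z [-16.1 -14.2 -11.8]
26 393 z [-12.4 -10.4  -8.4]
30 407 z [-8.9 -6.6 -3.4]
34 388 z [-5.  -2.7 48.4]
38 387 z [-1.3  1.2 47.9]
42 191 z [ 3.5  6.5 48.7]
46 193 z [ 5.8  7.1 11.1]
50 189 z [ 6.3  7.9 11.1]
54 212 z [ 7.2  9.4 49.8]
58 200 z [10.2 13.  50.9]
62 173 z [13.8 16.5 19.5]
66 158 z [18.4 20.5 23.3]
70 143 z [21.7 24.  26.9]
74 151 z [25.3 27.8 30.6]
78 111 z [28.8 31.2 33.3]
82 4 z [33.1 33.4 33.6]
fit [ 0.89239961 -0.03359711] 41.7457098105119 0.0020341158208199337
y med 8.22720606270329e-05
side ring 177
[[20.0, 9.0, -14.0], [22.0, 9.0, 45.0], [23.0, 5.0, 50.0], [24.0, 3.0, 10.0], [25.0, 7.0, 44.0], [27.0, 10.0, 49.0], [28.0, -4.0, 46.0], [29.0, 3.0, 30.0], [30.0, 9.0, 49.0], [31.0, 0.0, 31.0], [32.0, -1.0, -6.0], [33.0, 6.0, -3.0], [35.0, -5.0, 35.0], [36.0, -6.0, -1.0], [36.0, 6.0, -4.0], [38.0, 3.0, 0.0], [40.0, 3.0, 36.0], [42.0, 10.0, 50.0], [43.0, 1.0, 51.0], [45.0, 9.0, 46.0], [47.0, 7.0, 39.0], [51.0, 1.0, 44.0], [53.0, 3.0, 8.0], [56.0, -2.0, 47.0], [58.0, 6.0, 53.0], [60.0, 5.0, 49.0], [63.0, 4.0, 41.0], [66.0, 4.0, 35.0], [70.0, 3.0, 38.0], [75.0, 2.0, 33.0]]
```

```bash
python3 - <<'E'
from h import *
O=np.array([.507,-.3215,0]);a=-.171;B=np.array([[np.cos(a),-np.sin(a),0],[np.sin(a),np.cos(a),0],[0,0,1]])
s=robot.sense(); W=cam('wrist'); p=-W['R'].T@W['t']; print('cam in tool',((p-s['position'])@s['eef_rot']).round(3),'axes',(W['R']@s['eef_rot']).round(2).tolist())
n=np.array([-.574,0,.819]);t=np.array([.819,0,.574])
for k in('w2.npz','w4.npz','s4.npz'):
    f=dict(np.load(k)); X=(cloud(f).reshape(-1,3)-O)@B
    h=(X-[-.037,0,.059])@n
    # lid/box checks: shelf front edge
    m=(abs(X[:,1])<.018)&(X[:,0]>-.065)&(X[:,0]<-.03)&(h>.039)&(h<.055); q=X[m]
    if len(q): print(k,'bar',len(q),q.mean(0).round(4),'top z',np.percentile(q[:,2],[50,90,97]).round(4),'x',np.percentile(q[:,0],[3,50,97]).round(4))
    m=(abs(X[:,1])<.06)&(abs(X[:,2]-.23)<.004)&(X[:,0]<0); q=X[m]
    if len(q): print(' shelf front x',np.percentile(q[:,0],[1,3]).round(4))
    m=(abs(X[:,0]+.03)<.03)&(abs(h)<.006)&(abs(X[:,1])<.1); q=X[m]
    if len(q): print(' lid y',np.percentile(q[:,1],[.5,99.5]).round(4),'h',np.median(h[m]).round(4))
E
```

```text
cam in tool [ 0.072 -0.001 -0.132] axes [[0.0, 1.0, -0.0], [-0.96, 0.0, -0.28], [-0.28, 0.0, 0.96]]
w2.npz bar 245 [-0.0491  0.0044  0.1077] top z [0.1079 0.1091 0.1095] x [-0.0512 -0.0498 -0.0448]
 shelf front x [-0.0396 -0.0392]
 lid y [-0.0829  0.0826] h -0.0011
w4.npz bar 167 [-0.0488 -0.0004  0.1079] top z [0.108  0.1092 0.1097] x [-0.0515 -0.0489 -0.0455]
 shelf front x [-0.103  -0.1012]
 lid y [-0.0841  0.0822] h -0.0009
s4.npz bar 19 [-0.0481  0.001   0.1091] top z [0.109  0.112  0.1134] x [-0.0519 -0.0486 -0.0432]
 shelf front x [-0.0979 -0.041 ]
 lid y [-0.0834  0.0873] h -0.0007
```

Call:
{"api": "play_rows", "payload": {
  "steps": [
    [[3.0,0,-0.5],0],
    [[4.5,0,-0.5],0],
    [[4.5,0,-0.5],0],
    [[4.5,0,0],0],
    [[0,0,0],0.1848],
    [[0,0,0],0.1848],
    [[0,0,0],0.1848],
    [[0,0,0],0.1848],
    [[0,0,0],0.1848],
    [[0,0,0],0.1848],
    [[0,0,0],0.1848],
    [[0,0,0],0.1848]
  ]
}}

```text
clock: 16.25
position: [0.3501, -0.2942, 0.2943]
eef_rot: [[0.084, 0.996, 0.002], [0.996, -0.084, -0.001], [-0.001, 0.002, -1.0]]
force: [0.0, 0.3, -1.8]
opening: 0.013
gripper_force: 63.9
```

Call:
{"api": "play_rows", "payload": {
  "steps": [
    [[0,0,0],0.1848],
    [[0,0,0],0.1848],
    [[0,0,0],0.1848],
    [[0,0,0],0.1848],
    [[0,0,0],0.1848],
    [[0,0,0],0.1848],
    [[0,0,0],0.1848],
    [[0,0,0],0.1848],
    [[0,0,0],0.1848],
    [[0,0,0],0]
  ]
}}

```text
clock: 17.5
position: [0.3499, -0.2941, 0.2942]
eef_rot: [[0.986, -0.168, 0.001], [-0.168, -0.986, -0.001], [0.002, 0.0, -1.0]]
force: [0.4, -0.0, -0.6]
opening: 0.0131
gripper_force: 63.9
```

```bash
cat > st.py <<'E'
from h import *
O=np.array([.507,-.3215,0]);a=-.171;B=np.array([[np.cos(a),-np.sin(a),0],[np.sin(a),np.cos(a),0],[0,0,1]])
s=robot.sense(); R,p=s['eef_rot'],s['position']
print('tcp box',((p-O)@B*1000).round(1),'F box',(s['force']@B).round(1),'R',(B.T@R).round(3).tolist(),s['joint_positions'].round(2))
bar=O+B@[-.0487,-.0005,.1055]; bt=(bar-p)@R*1000
H=np.array([65.4,0,44.3]);d=np.array([.731,0,.682]);e=np.array([-.682,0,.731])
print('bar in tool',bt.round(1),'z_h',(-(bt-H)@d).round(1),'lateral',((bt-H)@e).round(1))
E
python3 st.py; python3 tilt.py | head -24
```

```text
tcp box [-1.594e+02  2.000e-01  2.942e+02] F box [ 0.4  0.  -0.6] R [[1.0, 0.002, 0.002], [0.002, -1.0, -0.0], [0.002, 0.0, -1.0]] [-0.7   0.   -0.06  1.51  0.    2.61]
bar in tool [110.4   0.9 188.9] z_h -131.5 lateral 75.0
-10 12 z [-14.9 -14.3 -13.2]
-6 38 z [-21.1 -19.6 -15.5]
-2 124 z [-24.3 -23.1 -20.8]
2 87 z [-28.8 -27.4 -24.4]
6 351 z [-29.6 -28.6 -27.1]
10 497 z [-28.4 -26.2 -23.9]
14 480 z [-24.6 -22.4 -20.2]
18 441 z [-21.  -18.7 -16.5]
22 427 z [-17.1 -14.9 -12.7]
26 415 z [-13.4 -11.3  -9. ]
30 375 z [-9.7 -7.4 -5.3]
34 355 z [-5.9 -3.7 -1.5]
38 347 z [-2.1  0.1  2.5]
42 226 z [1.8 5.7 7.9]
46 169 z [5.4 6.9 8.9]
50 186 z [ 6.3  7.5 10.2]
54 193 z [ 7.1  8.8 50.2]
58 195 z [ 9.7 12.  49.9]
62 177 z [13.5 15.8 19.6]
66 162 z [17.2 20.  22.4]
70 144 z [21.1 23.4 26.4]
74 157 z [24.8 27.3 29.8]
78 129 z [28.6 31.  33.3]
82 9 z [31.9 32.6 33.5]
```

Call:
{"api": "play_rows", "payload": {
  "steps": [
    [[0,0.1,4.0],0],
    [[0,0,4.0],0],
    [[0,0,3.5],0],
    [[1.0,0,1.6],0],
    [[1.0,0,0],0],
    [[1.0,0,0],0],
    [[0,0,0],0],
    [[0,0,0],0]
  ]
}}

```text
clock: 18.6
position: [0.3793, -0.3002, 0.1635]
eef_rot: [[0.986, -0.17, 0.001], [-0.17, -0.986, -0.001], [0.001, 0.0, -1.0]]
force: [-0.5, 0.6, -0.8]
opening: 0.0133
gripper_force: 63.9
```

```bash
sed -i 's/65.4,0,44.3/65.8,0,43.6/' st.py; python3 st.py; python3 - <<'E'
from h import *
S=cam('side');W=cam('wrist')
c=np.hstack([cv2.resize(S['frame'][100:180,310:390][...,::-1],(400,400),interpolation=cv2.INTER_CUBIC),cv2.resize(W['frame'][130:380,200:450][...,::-1],(400,400))])
cv2.imwrite('pics/g.png',c)
E
```

```text
tcp box [-129.5   -0.7  163.5] F box [-0.6  0.5 -0.8] R [[1.0, 0.001, 0.001], [0.001, -1.0, -0.0], [0.001, 0.0, -1.0]] [-0.67  0.06 -0.29  1.22 -0.    2.64]
bar in tool [80.7 -0.2 58.1] z_h -20.8 lateral 0.4
```

View pics/g.png

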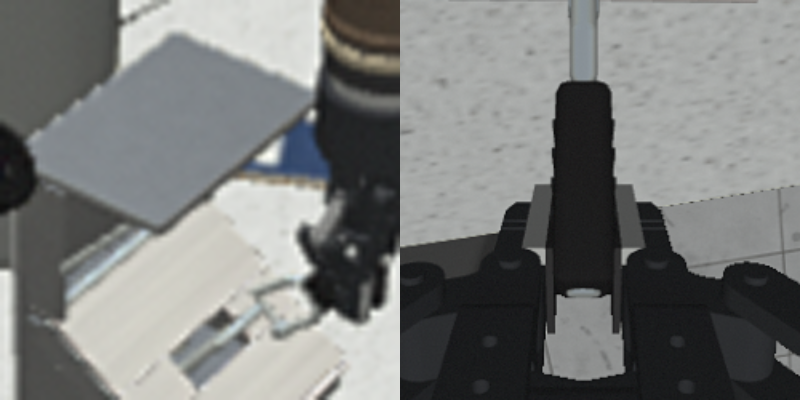

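The side crop shows the mouth at (262,310) pointing at the bar (the 10th and last view). I'm pushing along the hook's axis.

Call:
{"api": "play_rows", "payload": {
  "steps": [
    [[0.44,0,0.41],0],
    [[0.44,0,0.41],0],
    [[0.44,0,0.41],0],
    [[0.44,0,0.41],0],
    [[0.22,0,0.2],0],
    [[0,0,0],0],
    [[0,0,0],0]
  ]
}}

```text
clock: 19.58
position: [0.3978, -0.3031, 0.144]
eef_rot: [[0.985, -0.17, -0.002], [-0.17, -0.985, 0.001], [-0.002, -0.0, -1.0]]
force: [-3.8, 0.7, -1.9]
opening: 0.0133
gripper_force: 63.8
```

```bash
python3 st.py
```

```text
tcp box [-110.7   -0.5  144. ] F box [-3.8  0.1 -1.9] R [[1.0, 0.0, -0.002], [0.0, -1.0, 0.0], [-0.002, -0.0, -1.0]] [-0.65  0.1  -0.29  1.19 -0.    2.66]
bar in tool [62.1  0.  38.4] z_h 6.3 lateral -1.2
```

Call:
{"api": "play_rows", "payload": {
  "steps": [
    [[0.37,0,0.34],0],
    [[0.37,0,0.34],0],
    [[0.37,0,0.34],0],
    [[0,0,0],0]
  ]
}}

```text
clock: 20.08
position: [0.4096, -0.3051, 0.1334]
eef_rot: [[0.986, -0.17, -0.001], [-0.17, -0.986, 0.001], [-0.001, -0.001, -1.0]]
force: [-0.9, 0.6, -5.1]
opening: 0.0131
gripper_force: 63.4
```

```bash
python3 st.py
```

```text
tcp box [-98.8  -0.4 133.4] F box [-0.9  0.4 -5.1] R [[1.0, 0.001, -0.001], [0.001, -1.0, 0.001], [-0.001, -0.001, -1.0]] [-0.64  0.12 -0.28  1.17  0.    2.67]
bar in tool [50.1  0.1 27.9] z_h 22.2 lateral -0.8
```

Call:
{"api": "play_rows", "payload": {
  "steps": [
    [[0.1,0,0.34],0],
    [[0.22,0,0.2],0],
    [[0.22,0,0.2],0],
    [[0,0,0],0],
    [[0,0,0],0]
  ]
}}

```text
clock: 20.7
position: [0.415, -0.3063, 0.1271]
eef_rot: [[0.985, -0.17, 0.0], [-0.17, -0.985, -0.0], [0.001, 0.0, -1.0]]
force: [0.0, 0.2, -1.1]
opening: 0.013
gripper_force: 63.8
```

```bash
python3 st.py
```

```text
tcp box [-93.3  -0.7 127.1] F box [ 0.   0.2 -1.1] R [[1.0, 0.0, 0.001], [0.0, -1.0, -0.0], [0.001, 0.0, -1.0]] [-0.64  0.13 -0.28  1.15  0.    2.68]
bar in tool [44.6 -0.1 21.6] z_h 30.5 lateral -1.6
```

Call:
{"api": "play_rows", "payload": {
  "steps": [
    [[0.15,0,0.14],0],
    [[0.11,0,0.1],0],
    [[0,0,0],0],
    [[0,0,0],0]
  ]
}}

```text
clock: 21.2
position: [0.4173, -0.3066, 0.1245]
eef_rot: [[0.985, -0.17, -0.0], [-0.17, -0.985, 0.0], [-0.0, -0.0, -1.0]]
force: [-0.1, 0.2, -1.0]
opening: 0.0131
gripper_force: 63.8
```

Call:
{"api": "play_rows", "payload": {
  "steps": [
    [[-0.44,0,-0.41],0],
    [[-0.44,0,-0.41],0],
    [[-0.44,0,-0.41],0],
    [[-0.44,0,-0.41],0],
    [[-0.2,0,-0.19],0],
    [[0,0,0],0]
  ]
}}

```text
clock: 21.95
position: [0.398, -0.3034, 0.143]
eef_rot: [[0.985, -0.17, 0.0], [-0.17, -0.985, -0.0], [0.0, 0.0, -1.0]]
force: [0.7, 0.1, -1.7]
opening: 0.0131
gripper_force: 63.7
```

```bash
python3 st.py
```

```text
tcp box [-110.5   -0.7  143. ] F box [ 0.7  0.2 -1.7] R [[1.0, 0.0, 0.0], [0.0, -1.0, -0.0], [0.0, 0.0, -1.0]] [-0.65  0.1  -0.29  1.18  0.    2.66]
bar in tool [61.8 -0.2 37.5] z_h 7.1 lateral -1.7
```

Call:
{"api": "play_rows", "payload": {
  "steps": [
    [[-0.2,0,-0.19],0],
    [[-0.1,0,-0.1],0],
    [[0,0,0],0]
  ]
}}

```text
clock: 22.32
position: [0.397, -0.3031, 0.1441]
eef_rot: [[0.986, -0.169, 0.003], [-0.169, -0.986, 0.001], [0.002, -0.001, -1.0]]
force: [13.0, -3.4, -15.7]
opening: 0.0132
gripper_force: 61.5
```

The pull test resists with about 20 N, so the gate is locked behind the bar. I'm easing back in and letting go.

Call:
{"api": "play_rows", "payload": {
  "steps": [
    [[0.44,0,0.41],0],
    [[0.44,0,0.41],0],
    [[0.44,0,0.41],0],
    [[0,0,0],0],
    [[0,0,0],0]
  ]
}}

```text
clock: 22.95
position: [0.408, -0.3051, 0.1335]
eef_rot: [[0.985, -0.17, -0.0], [-0.17, -0.985, -0.0], [-0.0, 0.0, -1.0]]
force: [-0.1, -0.4, -1.5]
opening: 0.0133
gripper_force: 63.9
```

Call:
{"api": "play_rows", "payload": {
  "steps": [
    [[0,0,0],0],
    [[0,0,0],0],
    [[0,0,0],0],
    [[0,0,0],0],
    [[0,0,0],0],
    [[0,0,0],0],
    [[0,0,0],0],
    [[0,0,0],0]
  ],
  "hand": 0
}}

```text
clock: 23.95
position: [0.408, -0.3051, 0.1334]
eef_rot: [[0.985, -0.17, -0.0], [-0.17, -0.985, 0.0], [-0.0, -0.0, -1.0]]
force: [-0.4, 0.0, -0.2]
opening: 0.0854
gripper_force: 0.0
```

Call:
{"api": "play_rows", "payload": {
  "steps": [
    [[-0.5,0,-2.0],0],
    [[-1.0,0,-3.0],0],
    [[-1.5,0,-4.0],0],
    [[-3.0,0,-4.0],0],
    [[-4.0,0,-3.0],0],
    [[-2.0,0,0],0],
    [[0,0,0],0],
    [[0,0,0],0],
    [[0,0,0],0],
    [[0,0,0],0]
  ]
}}

```text
clock: 25.2
position: [0.2902, -0.2846, 0.2927]
eef_rot: [[0.986, -0.169, -0.001], [-0.169, -0.986, 0.001], [-0.001, -0.001, -1.0]]
force: [-1.3, 0.7, -0.5]
opening: 0.0853
gripper_force: 0.0
```

```bash
python3 st.py; python3 - <<'E'
from h import *
O=np.array([.507,-.3215,0]);a=-.171;B=np.array([[np.cos(a),-np.sin(a),0],[np.sin(a),np.cos(a),0],[0,0,1]])
n=np.array([-.574,0,.819])
f=cam('side');X=(cloud(f)-O)@B; h=(X-[-.037,0,.059])@n; g=f['frame'].astype(int).max(-1)
lid=(abs(X[...,1])<.083)&(abs(X[...,1])>.045)&(X[...,0]>-.07)&(X[...,0]<.03)&(abs(h)<.02); print('lid h',np.percentile(h[lid],[10,50,90]).round(4))
m=(abs(X[...,1])<.04)&(X[...,0]>-.2)&(X[...,0]<-.02)&(X[...,2]<.17)&(h>.006)&(X[...,2]>.015); q=X[m]
k=m&(g<70); print('above lid',len(q),'dark',k.sum(),X[k].mean(0).round(3),X[k].min(0).round(3),X[k].max(0).round(3))
for nm,uv,T in(('dish',(267,224),0),('eye',(304,221),0),('can',(463,211),0)):
    t=cam('top'); t0=dict(np.load('top0.npz')); print(nm,cloud(t)[uv[1],uv[0]].round(3),cloud(t0)[uv[1],uv[0]].round(3))
E
```

```text
tcp box [-219.9   -0.6  292.7] F box [-1.4  0.4 -0.5] R [[1.0, 0.001, -0.001], [0.001, -1.0, 0.001], [-0.001, -0.001, -1.0]] [-0.78 -0.09 -0.15  1.51  0.    2.54]
bar in tool [171.4   0.3 187. ] z_h -175.0 lateral 32.8
lid h [-0.0058 -0.0012  0.0035]
above lid 225 dark 89 [-0.083  0.005  0.057] [-0.102 -0.009  0.036] [-0.06   0.013  0.078]
dish [0.411 0.014 0.019] [0.411 0.015 0.015]
eye [ 0.419 -0.099  0.044] [ 0.42  -0.099  0.043]
can [ 0.454 -0.579  0.057] [ 0.454 -0.578  0.059]
```

```bash
python3 -c "
from rig import robot
print(robot.close_job())"
```

```text
the job is handed in; nothing more can be done
None
```

The lid is shut and the steel snap hook is locked on the staple (it held a 20 N pull), released and handed in with the bystanders unmoved; early on the gripper brushed the shelf edge at about 42 N on the wrist sensor, which may count against the 40 N limit.

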